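# Tip a phone board out of its tray and lay it on the board clamp

### The job

Press down the end of the green circuit board that lies between the tray's yellow marks, so that its other end tips up and stays up; then pick the board up, lower it onto the dark rest in the middle of the white clamp plate and only then let go, so that it lies flat, face up, centred and lengthwise on the rest. Leave the black battery and the silver plate in the tray as they are.

Things in the scene. Friction and masses are not known exactly. Their poses are not given: they have to be found in the camera images.
- board: Green board with chips: slab 100 (x) x 42 (y) x 5 mm (z up), ~40 g, chips 1.2 mm higher, ends bare for 15 mm. Origin: centre of underside. Loose, level, 27 mm above the bench, in any of a grey tray's 3 bays, on a stiff rocker hinged 4 mm below its middle. 1-2 N on its -x end (near the robot, by the yellow marks) tips its +x end up, at most 18 deg (0.32 rad); it stays as left, held by friction.
- battery: Black battery with a white label, same size and axes, origin at centre of underside, on its own rocker in another bay; to be left alone. About every bay: side walls 30 mm high, 14 mm thick, 50 mm apart, 124 mm long keep fingers from a level part's sides; both ends open, floor 3 mm. A part pressed 42 mm from its middle meets a rigid stop 14 mm down (its top face then 18 mm above the bench).
- spreader: Silver plate with three dark dots, same size and axes, origin at centre of underside, on its own rocker in the remaining bay; to be left alone. Any part fully tipped has the underside of its +x end about 42 mm above the bench, clear of the bay walls, so that its long sides can be gripped there.
- rest (a point): Centre of the top of the dark rest on the white board clamp, 18 mm above the bench; x along the rest, z up. The rest is 90 (x) x 34 mm (y) and stands 12 mm above the white plate (170 x 140 mm, 6 mm thick). Two low blue jaws, 14 mm above the bench, run parallel to it, inner faces 57 mm either side of its middle line. The clamp does not move.
Things that resemble listed ones, but are neither listed nor needed, are in the scene too. What is meant by the board is not orange, and is the larger of those in its own colour.

How it is judged:
By the outcome, as a careful person would: the job done as asked, in the order asked, and still so for the second after the job is handed in, with the robot touching nothing.
It also fails if it takes over 48 s, if anything falls off the work surface, if the arm or the gripper's body presses on something with over 40 N, if the wrist force passes 120 N, or if a joint passes its speed limit or range.

### The arm

A 6-joint arm with a two-finger parallel gripper is mounted at the origin on the work surface. World frame = base frame: x ahead of the robot, y to its left, z up, the work surface at z = 0. Lengths are in mm, angles in rad, forces in N, time in s.
With the tool pointing down it reaches from about 300 to 775 mm from the base axis. Payload 14.6 kg.
Tool frame: the origin (TCP) lies on the front face of the gripper's body, between the roots of the fingers; the fingertips stand 97 mm ahead of it and the grasp point (between the pads) lies 78 mm ahead of it; z points along the fingers, y is the direction in which the jaws open and shut (so a half turn about z gives the same grasp; the last joint's range is limited). The gripper opens to 94 mm and grips with 3 to 60 N. Pads are 16 mm wide; open, the fingers measure 119 mm over their backs; the gripper's body (75 mm by 177 mm) begins 78 mm behind the grasp point.
Start: joints at [-1.193, 0.3, 1.521, -0, 1.321, -0.067], TCP at [236.645, -496.477, 302.646] pointing down, gripper open.
Joint ranges: [-3.03, 3.03], [-0.79, 2.21], [0.23, 2.52], [-1.04, 4.18], [0, 3.07], [-2.55, 2.55]. Speed limits (rad/s): [2.22, 2.22, 2.57, 3.14, 3.14, 3.14].

### API

Orientations are given as [roll, pitch, yaw] about the fixed x, y, z axes, in that order (R = Rz(yaw) Ry(pitch) Rx(roll)).
In Python, from cell import manip, eyes, finder gives the robot as it stands.
- The arm moves only by the tool drive_tool, never from a script. Its argument "rows" is a list of rows, each an object with "offset": the shift along the tool's x, y, z in mm, a list of three; "spin": the turn about the tool's z in degrees; "jaw": the finger opening in mm, from 0 to 94. In form: [{"offset": [dx, dy, dz], "spin": spin, "jaw": jaw}, ...]. A call has 1 to 20 rows; each row shifts and turns the commanded pose from where the row before left it, along the tool's axes as they then stand; what a row does not reach is not made up. A row lasts 1/10 s, in which the tool goes at most 50 mm and 8.59 degrees, less where a joint would pass 70% of its speed; a pose out of reach is approached as far as the arm can. A call is refused whole if a number of a shift passes 50 or a number of a turn 8.59, either way. A call with a gripper value outside its range is refused whole. The fingers move at their own pace and stop on an object; "force" is the grip in N (left out, the last holds). Time passes only in rows, so rows that do not move let the fingers close. It gives the time, the measured TCP pose, the force and the opening at its end, in the units of the state.
- manip.read_state(): the state, without advancing time (a new reading comes with each control period).
- eyes.camera(name): name is "side" or "top"; returns a dict with "color" (384x512x3 uint8, blue, green, red), "depth" (384x512 float32, mm along the optical axis (not along the pixel's ray), 0 where there is no reading), "vfov" (degrees; the focal length in pixels is half the picture's height over the tangent of half this angle, whatever the lens; pixels are square), "cx", "cy" (the principal point, pixels), "rvec" (rotation vector, rad) and "tvec" (3), from world to camera coordinates, as OpenCV has them. Camera axes: x right, y down, z forward; pixel columns grow to the right and rows downward; lengths in mm; the calibration is good to about 2 mm. A picture is of the moment at which its call begins.
- manip.sign_off(): hands the job in, once; it reports no verdict.
Trained networks look in the newest picture that a camera, given by its name, has taken for a name from the list of things; names that differ only in an ending like _2 or _b are one class to them, and where a whole thing is asked for, a point or a joint stands for the part that bears it (a point fixed in the world has none). Each returns a list of dicts, best first, with "p" (0 to 1); they miss things now and then, are a little off and sometimes report something else, mostly with a low value. They report only what shows in the picture. A call takes as long as a camera call. They do not tell look-alikes from the thing itself.
- finder.find_in(camera, target): "uv" ([column, row] in pixels, amid what is visible of it).
The state is a dict: "clock": time; "joints": joint angles; "qd": joint speeds; "effort": joint torques, N m; "eef_pos": TCP position; "eef_rot": TCP orientation; "wrist_force": force on the tool from outside, world axes, zero at the start; "moment": the same for the moment, N m; "finger_gap": finger opening in mm.
Only numpy, scipy, OpenCV 4.12 (cv2) and the standard library are available. Lean on these libraries where they do the work, as an engineer would, in place of code of your own. Each camera call takes 0.05 s, during which the arm holds its last target. There are 200 camera calls.

## Working session

There is one attempt and no reset: what is moved stays moved. The work goes in short steps, Python scripts to look and compute and a tool call to move; the robot and the scene stay as the last step left them, time stands still between calls to the robot, and variables do not carry over. Pictures are saved under pics/ and viewed, about 8 in all and at most 12, crops included, and the job is handed in when it is done.

Besides the shell and the picture viewer there is one more tool, called after "Call:" in YAML: its name, and indented under it one key for each argument. drive_tool: Moves the arm, as the interface text tells. Its arguments: {"type":"object","properties":{"rows":{"type":"array","items":{"type":"object","properties":{"offset":{"type":"array","items":{"type":"number"}},"spin":{"type":"number"},"jaw":{"type":"number"}}}},"force":{"type":"number"}},"required":["rows"]}

```bash
ls; mkdir -p pics; cat > h.py <<'E'
import numpy as np, cv2
from cell import manip, eyes, finder
def cam(n):
    c=eyes.camera(n); c['f']=192/np.tan(np.radians(c['vfov'])/2)
    c['R']=cv2.Rodrigues(np.array(c['rvec'],float))[0]; c['t']=np.array(c['tvec'],float).ravel(); return c
def cloud(c):
    d=c['depth']; v,u=np.mgrid[:384,:512]
    P=np.stack([(u-c['cx'])/c['f']*d,(v-c['cy'])/c['f']*d,d],-1)
    W=(P-c['t'])@c['R']; W[d==0]=np.nan; return W
def proj(c,p):
    q=c['R']@np.array(p,float)+c['t']; return q[:2]/q[2]*c['f']+[c['cx'],c['cy']]
E
python3 - <<'E'
from h import *
for n in('top','side'):
    c=cam(n); W=cloud(c); cv2.imwrite(f'pics/{n}0.png',c['color']); print(n,c['vfov'],c['cx'],c['cy'],c['rvec'],c['tvec'], (-c['R'].T@c['t']).round())
    for t in('board','battery','spreader','rest'):
        try:
            for r in finder.find_in(n,t):
                u,v=np.array(r['uv']).round().astype(int); print(t,u,v,round(r['p'],2),W[v,u].round(1))
        except Exception as e: print(t,e)
print(manip.read_state())
E
```

```text
pics
top 54.27433110728653 261.3720083479456 194.9115433443716 [ 2.16247654 -2.1895498   0.101699  ] [ 111.82313378  575.41923605 1003.27299076] [ 483.  108. 1051.]
board 124 223 0.9 [504.9 487.    7.5]
board 161 193 0.89 [587.6 386.2   4. ]
board 212 205 0.69 [550.2 239.4  33.2]
battery 257 209 0.92 [537.8 117.1  32.4]
spreader 232 208 0.6 [541.3 184.9  35.1]
rest 387 217 0.68 [ 512.2 -241.8   15.2]
side 45.636166757393156 255.23667335246478 191.7344165911719 [ 0.49033966 -2.52504475  1.44255699] [ 572.8746588   103.18986634 1041.08022324] [212. 997. 619.]
board 240 234 0.91 [552.1 252.   28.8]
board 195 279 0.87 [589.2 393.6   2.5]
board 210 326 0.68 [503.7 495.3   4.9]
board 271 207 0.3 [525.9 126.7  31.5]
battery 272 206 0.69 [525.9 119.6  30.1]
spreader 254 217 0.55 [547.8 181.   30.8]
rest 320 156 0.96 [ 499.5 -229.1   10.7]
{'clock': 0.5, 'joints': array([-1.19258699e+00,  2.99909820e-01,  1.52104353e+00,  3.51108335e-07,
        1.32066713e+00, -6.65882056e-02]), 'qd': array([ 1.43519733e-03, -1.19978717e-03, -6.62413465e-04,  5.73702212e-05,
       -6.16155581e-04,  2.96104966e-05]), 'effort': array([-9.64443716e-04, -5.31346679e+01, -3.52733696e+01,  7.07973749e-02,
        2.15429754e-02, -2.64066205e-05]), 'eef_pos': array([ 236.6484233 , -496.46672386,  302.62176048]), 'eef_rot': array([-3.14156492e+00, -2.19065102e-06,  4.44797460e-01]), 'wrist_force': array([ 0.5236028 ,  0.47364063, -0.09149951]), 'moment': array([-0.0149034 , -0.04498824,  0.00048184]), 'finger_gap': 94.26970844908361}
```

View pics/top0.png

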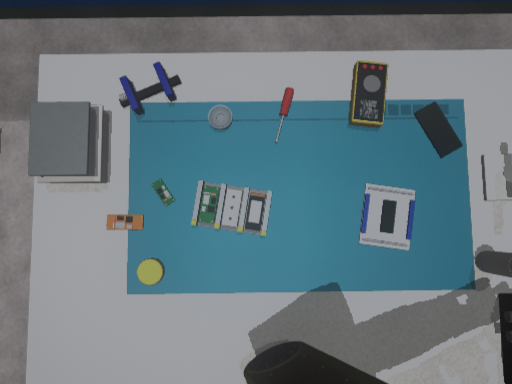

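```bash
python3 - <<'E'
import cv2
a=cv2.imread('pics/top0.png')[150:270,100:300]; cv2.imwrite('pics/top0c.png',cv2.resize(a,None,fx=4,fy=4,interpolation=2))
E
```

```text
(no output)
```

View pics/top0c.png

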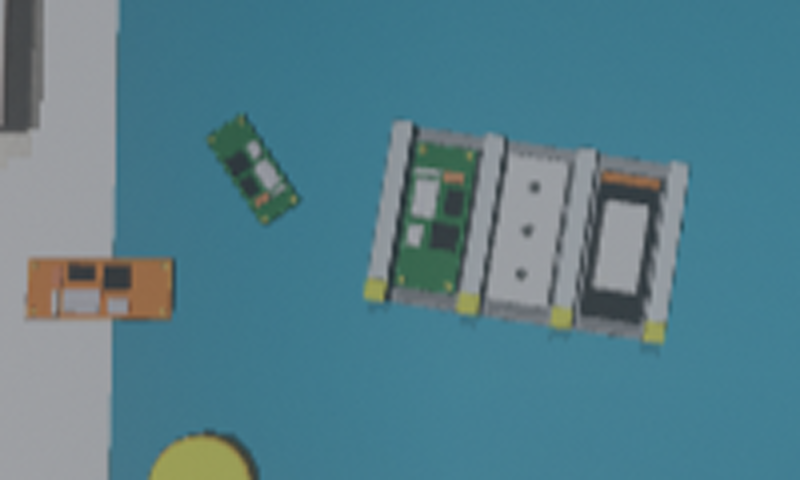

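The top view shows the green board in the tray's left bay, around (210,205), with the yellow marks on the lower (robot) side. The silver plate is in the middle bay and the battery in the right one. The decoys are a small green board at (163,192) and an orange one at (124,222). The clamp is at (388,216).

```bash
cat >> h.py <<'E'
def onplane(c,uv,z):
    uv=np.atleast_2d(uv).astype(float); d=np.c_[(uv-[c['cx'],c['cy']])/c['f'],np.ones(len(uv))]@c['R']
    o=-c['R'].T@c['t']; return o+d*((z-o[2])/d[:,2])[:,None]
def rect(c,mask,z,near,rad):
    v,u=np.nonzero(mask); P=onplane(c,np.c_[u,v],z)[:,:2]; P=P[np.hypot(*(P-near).T)<rad]
    (x,y),(a,b),th=cv2.minAreaRect(P.astype(np.float32))
    if a<b: a,b,th=b,a,th+90
    return np.round([x,y,a,b,(th+90)%180-90,len(P)],1)
E
python3 - <<'E'
from h import *
for n in('top','side'):
    c=cam(n); cv2.imwrite(f'pics/{n}1.png',c['color']); hsv=cv2.cvtColor(c['color'],cv2.COLOR_BGR2HSV); H,S,V=[hsv[...,i].astype(int) for i in range(3)]
    print(n,'green',rect(c,(H>45)&(H<85)&(S>80),32,[548,243],75))
    print(n,'yellow',rect(c,(H>20)&(H<35)&(S>80)&(V>90),30,[480,180],130))
    W=cloud(c)
    print(n,'dark rest',rect(c,(V<60),18,[510,-240],60), 'white',rect(c,(S<60)&(V>110),6,[510,-240],130))
    print(n,'blue',rect(c,(H>110)&(H<130)&(S>120),14,[510,-240],120))
    m=(W[...,2]>24)&(W[...,2]<45)
    P=W[m][:,:2];P=P[np.hypot(*(P-[540,180]).T)<140];print(n,'tray',cv2.minAreaRect(P.astype(np.float32)))
    for z in [18,6]:print(proj(c,[510,-240,z]))
c=cv2.imread('pics/side1.png'); cv2.imwrite('pics/side1c.png',cv2.resize(c[120:300,180:380],None,fx=3.3,fy=3.3,interpolation=2))
E
```

```text
top green [553.1 249.2  97.6  42.5  -9.6 327. ]
top yellow [489.4 195.9 203.3  11.1  80.5  81. ]
top dark rest [ 514.6 -242.    86.4   33.7   -8.7  384. ] white [ 514.6 -245.   170.2  139.2   -8.8 2221. ]
top blue [ 514.6 -244.5  136.6  106.9   81.2  310. ]
top tray ((544.9522705078125, 186.83908081054688), (206.3589630126953, 123.95071411132812), 80.63725280761719)
[386.71983107 217.76334105]
[385.27714727 217.89267732]
side green [549.2 255.8 102.9  45.1  -9.6 364. ]
side yellow [489.3 202.8 183.  119.1  48.1 127. ]
side dark rest [ 507.8 -240.2   93.    79.1   -8.6  241. ] white [ 511.3 -236.   171.8  145.1   -8.9  744. ]
side blue [ 509.4 -230.4  144.8  108.5   81.1  213. ]
side tray ((542.39404296875, 188.00770568847656), (210.32655334472656, 126.91407775878906), 80.63599395751953)
[317.76267948 151.81285944]
[317.50014701 155.36899841]
```

View pics/side1c.png

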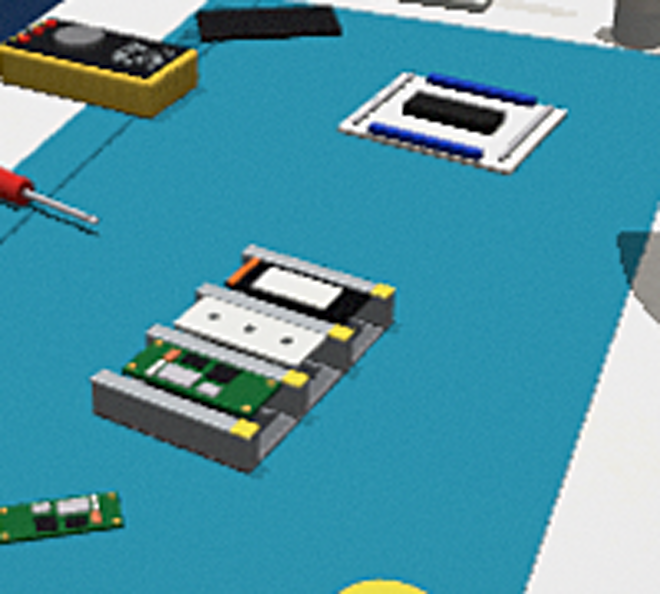

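The side view agrees: the board is in the bay nearest that camera, and the clamp is clear. Combining the two cameras, I put the board at about (553,250) with yaw -9.5° and the rest at about (513,-241) with yaw -8.8°. Next I align the tool and move above the board's -x end.

Call:
drive_tool:
  rows:
    - {"offset": [0,0,0],"spin": 7,"jaw": 0}
    - {"offset": [0,0,0],"spin": 7,"jaw": 0}
    - {"offset": [0,0,0],"spin": 7,"jaw": 0}
    - {"offset": [0,0,0],"spin": 7,"jaw": 0}
    - {"offset": [0,0,0],"spin": 7,"jaw": 0}
    - {"offset": [9,-45,0],"spin": 0,"jaw": 0}
    - {"offset": [9,-45,0],"spin": 0,"jaw": 0}
    - {"offset": [9,-45,0],"spin": 0,"jaw": 0}
    - {"offset": [9,-45,0],"spin": 0,"jaw": 0}
    - {"offset": [9,-45,0],"spin": 0,"jaw": 0}
    - {"offset": [9,-45,0],"spin": 0,"jaw": 0}
    - {"offset": [9,-45,0],"spin": 0,"jaw": 0}
    - {"offset": [9,-45,0],"spin": 0,"jaw": 0}
    - {"offset": [9,-45,0],"spin": 0,"jaw": 0}
    - {"offset": [9,-45,10],"spin": 0,"jaw": 0}
    - {"offset": [9,-45,20],"spin": 0,"jaw": 0}
    - {"offset": [9,-45,30],"spin": 0,"jaw": 0}
    - {"offset": [9,-45,30],"spin": 0,"jaw": 0}
    - {"offset": [9,-45,30],"spin": 0,"jaw": 0}
    - {"offset": [0,0,0],"spin": 0,"jaw": 0}

```text
clock: 2.6
eef_pos: [460.3, 95.8, 187.1]
eef_rot: [3.14, 0.005, -0.162]
wrist_force: [-0.5, -0.2, 0.9]
finger_gap: 0.4
```

Call:
drive_tool:
  rows:
    - {"offset": [5,-42,0],"spin": 0,"jaw": 0}
    - {"offset": [5,-42,0],"spin": 0,"jaw": 0}
    - {"offset": [5,-42,0],"spin": 0,"jaw": 0}
    - {"offset": [6,-41,0],"spin": 0,"jaw": 0}
    - {"offset": [0,0,20],"spin": 0,"jaw": 0}
    - {"offset": [0,0,20],"spin": 0,"jaw": 0}
    - {"offset": [0,0,10],"spin": 0,"jaw": 0}
    - {"offset": [0,0,0],"spin": 0,"jaw": 0}
    - {"offset": [0,0,0],"spin": 0,"jaw": 0}

```text
clock: 3.5
eef_pos: [509.5, 253.6, 141.6]
eef_rot: [-3.141, -0.001, -0.167]
wrist_force: [0.7, -0.5, 0.1]
finger_gap: 0.5
```

```bash
python3 - <<'E'
from h import *
s=manip.read_state(); print(s['eef_pos'],s['eef_rot'],s['joints'],s['wrist_force'])
c=cam('side'); u,v=proj(c,[540,230,40]).astype(int); print(u,v)
a=c['color'][v-60:v+60,u-80:u+80]; cv2.imwrite('pics/s2.png',cv2.resize(a,None,fx=5,fy=5,interpolation=2))
E
```

```text
[509.46017768 253.55938682 141.58380642] [-3.14107988e+00 -8.47813653e-04 -1.66585525e-01] [ 3.97453907e-01  5.21921639e-01  1.61320701e+00 -2.35646537e-05
  1.00547339e+00  2.13484815e+00] [ 0.74913056 -0.49931533  0.11007581]
248 225
```

View pics/s2.png

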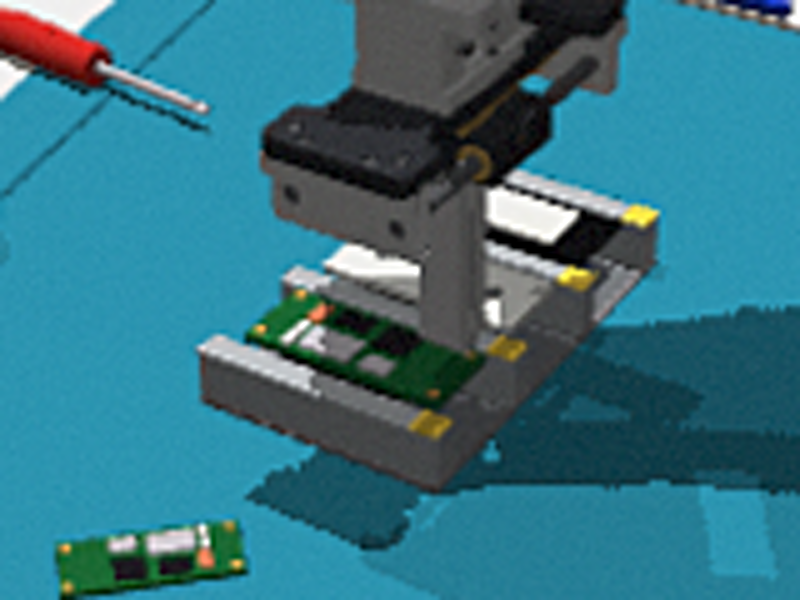

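The fingers are over the bare -x end of the board, slightly towards the inner wall. I'll shift a little outward and press gradually.

Call:
drive_tool:
  rows:
    - {"offset": [-1.5,-3.6,4],"spin": 0,"jaw": 0}
    - {"offset": [0,0,4],"spin": 0,"jaw": 0}
    - {"offset": [0,0,3],"spin": 0,"jaw": 0}
    - {"offset": [0,0,3],"spin": 0,"jaw": 0}
    - {"offset": [0,0,2],"spin": 0,"jaw": 0}
    - {"offset": [0,0,2],"spin": 0,"jaw": 0}
    - {"offset": [0,0,2],"spin": 0,"jaw": 0}
    - {"offset": [0,0,0],"spin": 0,"jaw": 0}
    - {"offset": [0,0,0],"spin": 0,"jaw": 0}

```text
clock: 4.45
eef_pos: [508.3, 257.7, 120.6]
eef_rot: [-3.142, -0.0, -0.166]
wrist_force: [0.5, 0.3, 0.3]
finger_gap: 0.3
```

Call:
drive_tool:
  rows:
    - {"offset": [0,0,1.5],"spin": 0,"jaw": 0}
    - {"offset": [0,0,1.5],"spin": 0,"jaw": 0}
    - {"offset": [0,0,0.5],"spin": 0,"jaw": 0}
    - {"offset": [0,0,0],"spin": 0,"jaw": 0}
    - {"offset": [0,0,0],"spin": 0,"jaw": 0}

```text
clock: 4.95
eef_pos: [508.2, 257.7, 117.2]
eef_rot: [-3.142, -0.0, -0.166]
wrist_force: [-0.1, -0.4, 1.7]
finger_gap: 1.0
```

```bash
python3 - <<'E'
from h import *
c=cam('side'); u,v=proj(c,[540,230,40]).astype(int)
a=c['color'][v-60:v+60,u-80:u+80]; cv2.imwrite('pics/s3.png',cv2.resize(a,None,fx=5,fy=5,interpolation=2))
E
```

```text
(no output)
```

View pics/s3.png

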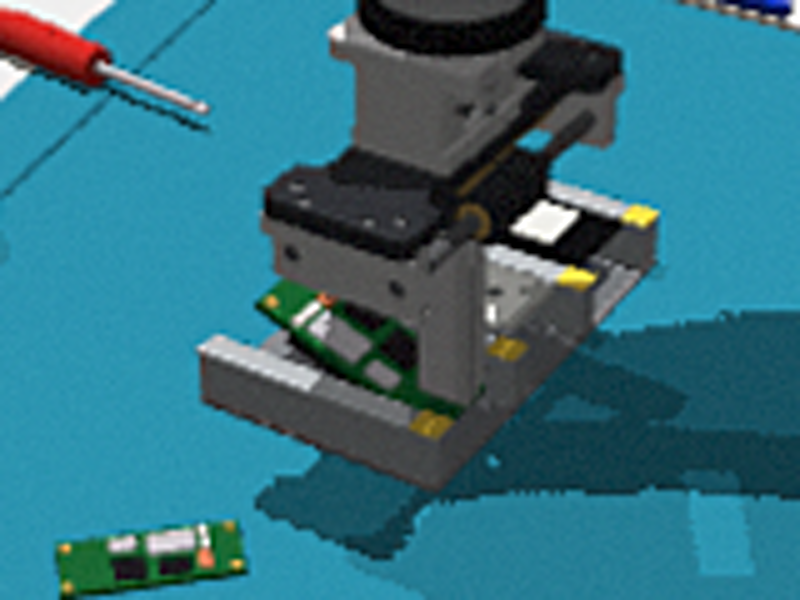

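The +x end is clearly up. I'll press about 1 mm further to the stop, retract, open the jaws to about 56 mm and measure.

Call:
drive_tool:
  rows:
    - {"offset": [0,0,0.6],"spin": 0,"jaw": 0}
    - {"offset": [0,0,0.6],"spin": 0,"jaw": 0}
    - {"offset": [0,0,0],"spin": 0,"jaw": 0}
    - {"offset": [0,0,-3],"spin": 0,"jaw": 0}
    - {"offset": [0,0,-10],"spin": 0,"jaw": 0}
    - {"offset": [0,0,-30],"spin": 0,"jaw": 0}
    - {"offset": [0,0,-40],"spin": 0,"jaw": 56}
    - {"offset": [-40,0,-20],"spin": 0,"jaw": 56}
    - {"offset": [-40,0,0],"spin": 0,"jaw": 56}
    - {"offset": [-40,0,0],"spin": 0,"jaw": 56}
    - {"offset": [0,0,0],"spin": 0,"jaw": 56}
    - {"offset": [0,0,0],"spin": 0,"jaw": 56}

```text
clock: 6.2
eef_pos: [389.8, 277.8, 220.0]
eef_rot: [-3.141, -0.001, -0.165]
wrist_force: [0.7, -0.2, 0.4]
finger_gap: 45.1
```

```bash
python3 - <<'E'
from h import *
print({k:manip.read_state()[k].round(2) for k in('eef_pos','eef_rot')})
ims=[]
yaw=np.radians(-9.5); ex=np.array([np.cos(yaw),np.sin(yaw)]); ey=np.array([-ex[1],ex[0]])
for n in('side','top'):
    c=cam(n); W=cloud(c); hsv=cv2.cvtColor(c['color'],cv2.COLOR_BGR2HSV); H,S,V=[hsv[...,i].astype(int) for i in range(3)]
    q=W[...,:2]-[553,250]; lx=q@ex; ly=q@ey
    m=(abs(lx)<56)&(abs(ly)<24)&(H>45)&(H<85)&(S>80)&(W[...,2]>10)
    A=np.c_[lx[m],np.ones(m.sum())]; k=np.polyfit(lx[m],W[...,2][m],1)
    print(n,m.sum(),'slope deg',np.degrees(np.arctan(k[0])),'z0',k[1],'lx',np.percentile(lx[m],[1,99]),'ly',np.percentile(ly[m],[1,99]))
    u,v=proj(c,[545,220,40]).astype(int); a=c['color'][v-50:v+50,u-66:u+66]; ims.append(cv2.resize(a,None,fx=3,fy=3,interpolation=2))
cv2.imwrite('pics/s4.png',np.hstack(ims))
E
```

```text
{'eef_pos': array([389.83, 277.79, 219.97]), 'eef_rot': array([-3.14, -0.  , -0.17])}
side 388 slope deg 17.679412404547243 z0 30.726688189560452 lx [-51.61143776  41.30350079] ly [-20.0466193   21.36120746]
top 311 slope deg 18.094073045287676 z0 32.043616809786506 lx [-47.78921224  43.94855383] ly [-21.13636788  19.64965044]
```

View pics/s4.png

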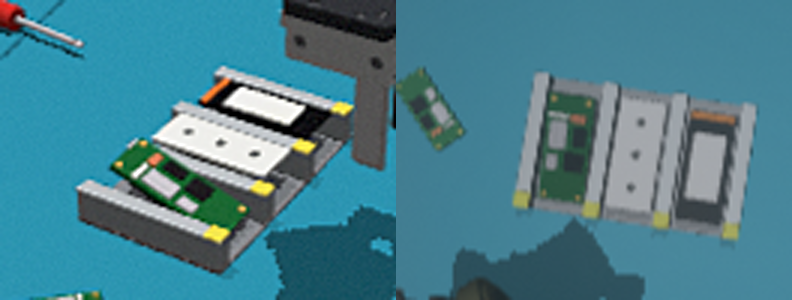

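Both cameras show the board staying tipped at about 18°, with the other parts untouched. Now I go to the raised end, about 34 mm horizontally from the middle.

Call:
drive_tool:
  rows:
    - {"offset": [40,0,0],"spin": 0,"jaw": 56}
    - {"offset": [40,0,0],"spin": 0,"jaw": 56}
    - {"offset": [40,0,0],"spin": 0,"jaw": 56}
    - {"offset": [40,0,0],"spin": 0,"jaw": 56}
    - {"offset": [39.5,0.6,0],"spin": 0,"jaw": 56}
    - {"offset": [0,0,30],"spin": 0,"jaw": 56}
    - {"offset": [0,0,25],"spin": 0,"jaw": 56}
    - {"offset": [0,0,10],"spin": 0,"jaw": 56}
    - {"offset": [0,0,0],"spin": 0,"jaw": 56}
    - {"offset": [0,0,0],"spin": 0,"jaw": 56}

```text
clock: 7.3
eef_pos: [587.1, 243.9, 155.0]
eef_rot: [-3.141, -0.001, -0.166]
wrist_force: [0.2, -0.0, 1.0]
finger_gap: 56.2
```

Call:
drive_tool:
  force: 12
  rows:
    - {"offset": [0,-0.5,12],"spin": 0,"jaw": 56}
    - {"offset": [0,0,8],"spin": 0,"jaw": 56}
    - {"offset": [0,0,4],"spin": 0,"jaw": 56}
    - {"offset": [0,0,0],"spin": 0,"jaw": 56}
    - {"offset": [0,0,0],"spin": 0,"jaw": 38}
    - {"offset": [0,0,0],"spin": 0,"jaw": 38}
    - {"offset": [0,0,0],"spin": 0,"jaw": 38}
    - {"offset": [0,0,0],"spin": 0,"jaw": 38}
    - {"offset": [0,0,0],"spin": 0,"jaw": 38}
    - {"offset": [0,0,0],"spin": 0,"jaw": 38}

```text
clock: 8.3
eef_pos: [586.7, 244.5, 130.2]
eef_rot: [-3.141, -0.001, -0.166]
wrist_force: [1.4, -0.4, 2.3]
finger_gap: 41.6
```

```bash
python3 - <<'E'
from h import *
s=manip.read_state();print(s['eef_pos'],s['finger_gap'],s['wrist_force'])
c=cam('side'); u,v=proj(c,[545,220,60]).astype(int); a=c['color'][v-60:v+60,u-80:u+80]; cv2.imwrite('pics/s5.png',cv2.resize(a,None,fx=5,fy=5,interpolation=2))
E
```

```text
[586.7189801  244.47477886 130.19287103] 41.632559757202195 [ 1.43051831 -0.35546339  2.34002848]
```

View pics/s5.png

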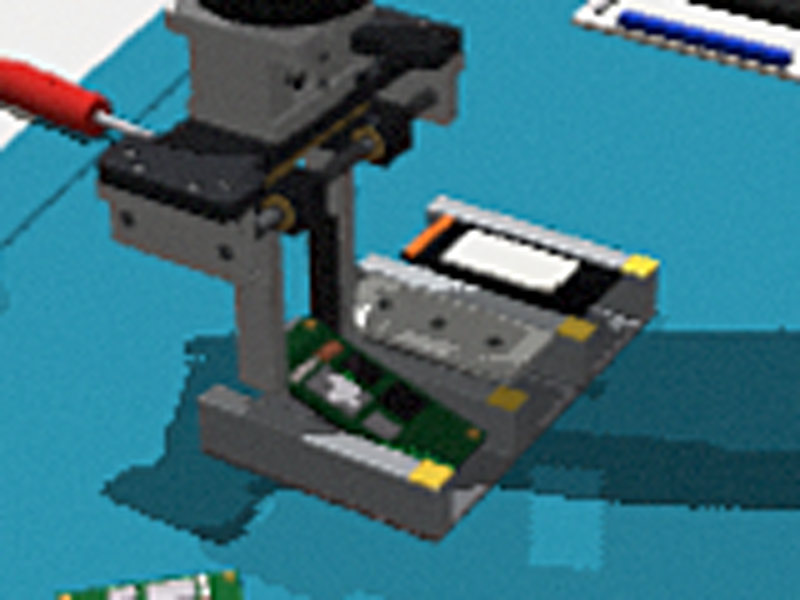

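The board is gripped at the raised end with a 41.6 mm gap. I lift and carry it.

Call:
drive_tool:
  rows:
    - {"offset": [0,0,-5],"spin": 0,"jaw": 38}
    - {"offset": [0,0,-10],"spin": 0,"jaw": 38}
    - {"offset": [0,0,-20],"spin": 0,"jaw": 38}
    - {"offset": [0,0,-25],"spin": 0,"jaw": 38}
    - {"offset": [0,0,-20],"spin": 0,"jaw": 38}
    - {"offset": [1,11,-5],"spin": 0,"jaw": 38}
    - {"offset": [2,25,0],"spin": 0,"jaw": 38}
    - {"offset": [4,40,0],"spin": 0,"jaw": 38}
    - {"offset": [4,45,0],"spin": 0,"jaw": 38}
    - {"offset": [4,45,0],"spin": 0,"jaw": 38}
    - {"offset": [4,45,0],"spin": 0,"jaw": 38}
    - {"offset": [4,45,0],"spin": 0,"jaw": 38}
    - {"offset": [4,45,0],"spin": 0,"jaw": 38}
    - {"offset": [4,45,0],"spin": 0,"jaw": 38}
    - {"offset": [4,45,0],"spin": 0,"jaw": 38}
    - {"offset": [4,45,0],"spin": 0,"jaw": 38}
    - {"offset": [4,35,0],"spin": 0,"jaw": 38}
    - {"offset": [2,18,0],"spin": 0,"jaw": 38}
    - {"offset": [0,0,0],"spin": -0.7,"jaw": 38}
    - {"offset": [0,0,0],"spin": 0,"jaw": 38}

```text
clock: 10.35
eef_pos: [549.9, -244.7, 214.5]
eef_rot: [-3.141, 0.001, -0.153]
wrist_force: [-0.2, 0.6, -0.1]
finger_gap: 41.7
```

```bash
python3 - <<'E'
from h import *
s=manip.read_state();print(s['eef_pos'],s['eef_rot'],s['finger_gap'],s['wrist_force'])
c=cam('side'); W=cloud(c); hsv=cv2.cvtColor(c['color'],cv2.COLOR_BGR2HSV); H,S,V=[hsv[...,i].astype(int) for i in range(3)]
p=s['eef_pos'];yaw=s['eef_rot'][2]; ex=np.array([np.cos(yaw),np.sin(yaw)]); ey=np.array([-ex[1],ex[0]])
q=W[...,:2]-p[:2]; lx=q@ex; ly=q@ey
m=(abs(lx)<110)&(abs(ly)<30)&(H>45)&(H<85)&(S>80)&(W[...,2]>60)&(W[...,2]<200)
if m.sum():
    k=np.polyfit(lx[m],W[...,2][m],1); print(m.sum(),np.degrees(np.arctan(k[0])),k[1],np.percentile(lx[m],[1,99]),np.percentile(ly[m],[1,99]))
u,v=proj(c,[530,-240,80]).astype(int); print(u,v); a=c['color'][max(v-70,0):v+50,u-80:u+80]; cv2.imwrite('pics/s6.png',cv2.resize(a,None,fx=5,fy=5,interpolation=2))
E
```

```text
[ 549.89415308 -244.66159096  214.50335199] [-3.14113208e+00  7.18863259e-04 -1.53323290e-01] 41.70218327915604 [-0.19171719  0.56136622 -0.11556932]
130 20.010726879697096 127.46238200796286 [-85.38375429   4.54883595] [-23.61050087  21.66352863]
312 131
```

View pics/s6.png

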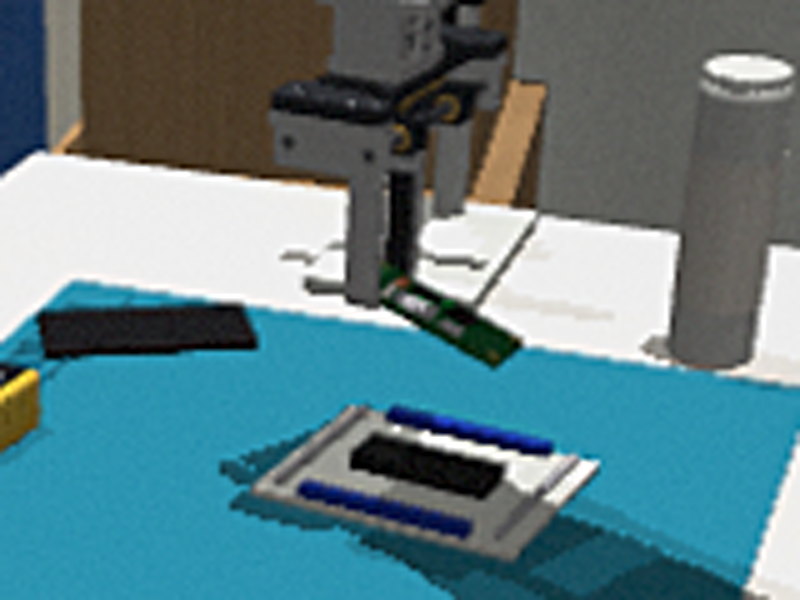

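The board is held at about 20° tilt over the clamp, with the rest in view below it. I lower it until the low end meets the rest, then ease it flat so that it pivots between the pads.

Call:
drive_tool:
  rows:
    - {"offset": [0.9,2,10],"spin": 0,"jaw": 38}
    - {"offset": [0,0,20],"spin": 0,"jaw": 38}
    - {"offset": [0,0,20],"spin": 0,"jaw": 38}
    - {"offset": [0,0,12],"spin": 0,"jaw": 38}
    - {"offset": [0,0,5],"spin": 0,"jaw": 38}
    - {"offset": [0,0,0],"spin": 0,"jaw": 38}
    - {"offset": [0,0,0],"spin": 0,"jaw": 38}

```text
clock: 11.1
eef_pos: [551.0, -247.4, 148.6]
eef_rot: [3.141, -0.001, -0.154]
wrist_force: [0.2, 0.1, -0.5]
finger_gap: 41.7
```

Call:
drive_tool:
  force: 7
  rows:
    - {"offset": [0,0,2],"spin": 0,"jaw": 38}
    - {"offset": [0,0,2],"spin": 0,"jaw": 38}
    - {"offset": [0,0,2],"spin": 0,"jaw": 38}
    - {"offset": [0,0,2],"spin": 0,"jaw": 38}
    - {"offset": [0,0,2],"spin": 0,"jaw": 38}
    - {"offset": [0,0,2],"spin": 0,"jaw": 38}
    - {"offset": [0,0,2],"spin": 0,"jaw": 38}
    - {"offset": [0,0,2],"spin": 0,"jaw": 38}
    - {"offset": [0,0,0],"spin": 0,"jaw": 38}

```text
clock: 12.0
eef_pos: [550.6, -247.4, 131.6]
eef_rot: [-3.141, 0.0, -0.154]
wrist_force: [-0.2, -0.2, 0.5]
finger_gap: 41.8
```

```bash
cat > b.py <<'E'
from h import *
import sys
s=manip.read_state();print(s['eef_pos'],s['eef_rot'][2],s['finger_gap'],s['wrist_force'])
p=np.array([513,-241]);yaw=-.153; ex=np.array([np.cos(yaw),np.sin(yaw)]); ey=np.array([-ex[1],ex[0]]); ims=[]
for n in ('side','top'):
    c=cam(n); W=cloud(c); hsv=cv2.cvtColor(c['color'],cv2.COLOR_BGR2HSV); H,S,V=[hsv[...,i].astype(int) for i in range(3)]
    q=W[...,:2]-p; lx=q@ex; ly=q@ey
    m=(abs(lx)<75)&(abs(ly)<35)&(H>45)&(H<85)&(S>80)&(W[...,2]>12)&(W[...,2]<90)
    if m.sum()>20:
        k=np.polyfit(lx[m],W[...,2][m],1); print(n,m.sum(),'tilt',np.degrees(np.arctan(k[0])),'z0',k[1],'lx',np.percentile(lx[m],[1,99]),'ly',np.percentile(ly[m],[1,99]))
        print('rect',rect(c,m,23,p,80))
    print('blue',rect(c,(H>110)&(H<130)&(S>120),14,p,120))
    u,v=proj(c,[513,-241,30]).astype(int); ims.append(cv2.resize(c['color'][v-50:v+50,u-66:u+66],None,fx=3,fy=3,interpolation=2))
cv2.imwrite(f'pics/{sys.argv[1]}.png',np.hstack(ims))
E
python3 b.py s7
```

```text
[ 550.60521118 -247.35990197  131.62572097] -0.15381721918659763 41.782420344431856 [-0.16057871 -0.15153063  0.52067087]
side 157 tilt 14.296160112687577 z0 31.138195572277745 lx [-49.09217203  41.34211024] ly [-23.68587183  22.58554753]
rect [ 520.2 -241.6  135.6   71.2  -32.5  150. ]
blue [ 519.2 -248.   176.9  132.7   81.4  176. ]
top 206 tilt 14.45020846013721 z0 33.95373582308063 lx [-45.1886134   15.66866319] ly [-22.20316479  19.34979054]
rect [ 499.6 -243.1   67.3   43.2  -12.6  206. ]
blue [ 549.2 -186.6   55.3    9.    -8.2   18. ]
```

View pics/s7.png

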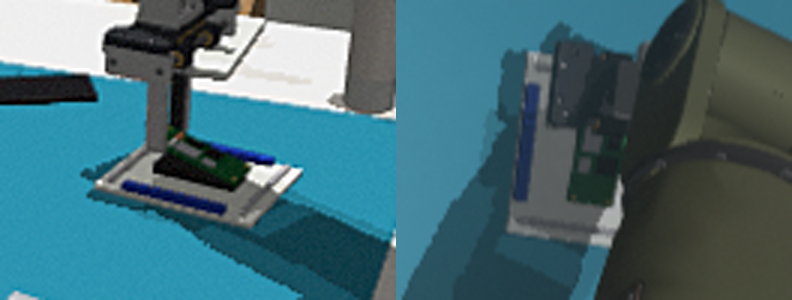

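The board is pivoting in the pads as intended, now at 14° with its low end on the rest. I continue lowering.

Call:
drive_tool:
  rows:
    - {"offset": [0,0,2],"spin": 0,"jaw": 38}
    - {"offset": [0,0,2],"spin": 0,"jaw": 38}
    - {"offset": [0,0,2],"spin": 0,"jaw": 38}
    - {"offset": [0,0,2],"spin": 0,"jaw": 38}
    - {"offset": [0,0,2],"spin": 0,"jaw": 38}
    - {"offset": [0,0,2],"spin": 0,"jaw": 38}
    - {"offset": [0,0,2],"spin": 0,"jaw": 38}
    - {"offset": [0,0,2],"spin": 0,"jaw": 38}
    - {"offset": [0,0,1],"spin": 0,"jaw": 38}
    - {"offset": [0,0,0],"spin": 0,"jaw": 38}

```text
clock: 13.1
eef_pos: [550.6, -247.4, 114.7]
eef_rot: [-3.142, 0.0, -0.154]
wrist_force: [-0.2, -0.2, 0.2]
finger_gap: 41.6
```

```bash
python3 b.py s8
```

```text
[ 550.62350426 -247.35563529  114.71610462] -0.1538293289563024 41.648070927845154 [-0.21581008 -0.16738311  0.16224341]
side 140 tilt 9.16648269999263 z0 24.5801737349819 lx [-51.30985798  41.21789152] ly [-24.1239624   22.74481282]
rect [ 508.  -234.5  106.4   53.3  -19.2  135. ]
blue [ 516.2 -249.2  180.2  127.1   81.4  206. ]
top 194 tilt 4.136265431770039 z0 25.65536177304786 lx [-47.8179567   12.40226928] ly [-21.32563125  19.6431583 ]
rect [ 496.7 -239.8   63.9   41.6   -9.5  194. ]
blue [ 548.9 -189.6   55.6    8.3   -2.2   17. ]
```

Call:
drive_tool:
  rows:
    - {"offset": [0,0,1.5],"spin": 0,"jaw": 38}
    - {"offset": [0,0,1],"spin": 0,"jaw": 38}
    - {"offset": [0,0,1],"spin": 0,"jaw": 38}
    - {"offset": [0,0,0.5],"spin": 0,"jaw": 38}
    - {"offset": [0,0,0],"spin": 0,"jaw": 38}

```text
clock: 13.7
eef_pos: [550.7, -247.4, 110.8]
eef_rot: [-3.142, 0.0, -0.154]
wrist_force: [0.2, -0.9, 0.2]
finger_gap: 41.7
```

Call:
drive_tool:
  rows:
    - {"offset": [0,0,0.5],"spin": 0,"jaw": 38}
    - {"offset": [0,0,0.5],"spin": 0,"jaw": 38}
    - {"offset": [0,0,0],"spin": 0,"jaw": 38}

```text
clock: 14.0
eef_pos: [550.7, -247.4, 109.8]
eef_rot: [-3.142, 0.0, -0.154]
wrist_force: [-0.2, -0.3, 0.4]
finger_gap: 42.1
```

```bash
python3 b.py s9
```

```text
[ 550.66691841 -247.37987312  109.82588009] -0.15388922778392455 42.1304739917803 [-0.1813731  -0.31890098  0.39517588]
side 124 tilt 1.2977561478342936 z0 20.58167058379416 lx [-52.49427795  40.98635776] ly [-21.81285862  23.99399794]
rect [ 518.6 -240.4  135.    65.9  -34.9  124. ]
blue [ 509.7 -230.3  144.8  108.5   81.4  202. ]
top 189 tilt 1.207468637326235 z0 23.387222061830812 lx [-47.79208306  13.75575072] ly [-19.65810618  19.67584344]
rect [ 498.1 -239.4   66.6   40.2   -9.5  189. ]
blue [ 548.9 -189.6   55.6    8.3   -2.2   14. ]
```

Call:
drive_tool:
  rows:
    - {"offset": [0,0,0.7],"spin": 0,"jaw": 38}
    - {"offset": [0,0,0.7],"spin": 0,"jaw": 38}
    - {"offset": [0,0,0],"spin": 0,"jaw": 38}
    - {"offset": [0,0,0],"spin": 0,"jaw": 38}

```text
clock: 14.5
eef_pos: [550.8, -247.4, 109.2]
eef_rot: [3.141, -0.0, -0.154]
wrist_force: [-2.8, 0.7, 7.8]
finger_gap: 41.8
```

The wrist reads 7.8 N, so the board is flat on the rest. I release, rise and clear the view.

Call:
drive_tool:
  rows:
    - {"offset": [0,0,-0.4],"spin": 0,"jaw": 41}
    - {"offset": [0,0,0],"spin": 0,"jaw": 54}
    - {"offset": [0,0,0],"spin": 0,"jaw": 54}
    - {"offset": [0,0,0],"spin": 0,"jaw": 54}
    - {"offset": [0,0,-5],"spin": 0,"jaw": 54}
    - {"offset": [0,0,-15],"spin": 0,"jaw": 54}
    - {"offset": [0,0,-40],"spin": 0,"jaw": 54}
    - {"offset": [0,0,-45],"spin": 0,"jaw": 54}
    - {"offset": [0,-45,0],"spin": 0,"jaw": 54}
    - {"offset": [0,-45,0],"spin": 0,"jaw": 54}
    - {"offset": [0,-45,0],"spin": 0,"jaw": 54}
    - {"offset": [0,-45,0],"spin": 0,"jaw": 54}
    - {"offset": [0,-45,0],"spin": 0,"jaw": 54}
    - {"offset": [0,-45,0],"spin": 0,"jaw": 54}
    - {"offset": [0,0,0],"spin": 0,"jaw": 54}
    - {"offset": [0,0,0],"spin": 0,"jaw": 54}

```text
clock: 16.1
eef_pos: [592.1, 20.1, 214.9]
eef_rot: [-3.142, -0.001, -0.152]
wrist_force: [-0.1, -0.1, 0.1]
finger_gap: 54.0
```

```bash
python3 b.py s10; python3 - <<'E'
from h import *
# fit models to edges: project plate outline / board outline, compare in-plane via masks, in both cameras
p=np.array([513,-241])
for n in('side','top'):
    c=cam(n); hsv=cv2.cvtColor(c['color'],cv2.COLOR_BGR2HSV); H,S,V=[hsv[...,i].astype(int) for i in range(3)]
    g=(H>45)&(H<85)&(S>80); w=(S<60)&(V>110); b=(H>110)&(H<130)&(S>120)
    print(n,'board',rect(c,g,23,p,75),'plate',rect(c,w,6,p,115),'blue',rect(c,b,14,p,110))
    c0=cv2.imread('pics/%s0.png'%n); hs=cv2.cvtColor(c0,cv2.COLOR_BGR2HSV)
    print('  rest before', rect(c,(hs[...,2]<60),18,[513,-243],62))
E
```

```text
[592.10982014  20.1051301  214.93830755] -0.15206157701408984 54.010841855733936 [-0.0959503  -0.1398504   0.11637606]
side 145 tilt -0.20475477880104936 z0 19.42227619384175 lx [-51.98130627  44.63677126] ly [-22.65632953  24.4138911 ]
rect [ 508.6 -231.2   98.6   53.2   -8.2  145. ]
blue [ 509.4 -230.4  144.8  108.5   81.1  214. ]
top 284 tilt -0.2206806272185691 z0 22.808910220053413 lx [-47.54445309  47.86219164] ly [-20.94155138  19.51736933]
rect [ 513.  -241.4   96.5   40.5   -8.9  284. ]
blue [ 514.6 -244.2  137.   106.9   81.2  316. ]
side board [ 508.9 -228.    99.8   56.9  -10.5  158. ] plate [ 511.2 -236.   172.   145.1   -8.9  670. ] blue [ 509.4 -230.4  144.8  108.5   81.1  211. ]
  rest before [ 507.8 -240.3   93.    78.9   -8.6  240. ]
top board [ 513.  -241.4   96.5   40.5   -8.9  286. ] plate [ 514.6 -245.   170.2  139.2   -8.8 2181. ] blue [ 514.6 -244.2  137.   106.9   81.2  313. ]
  rest before [ 514.2 -242.1   85.7   33.7   -8.4  380. ]
```

View pics/s10.png

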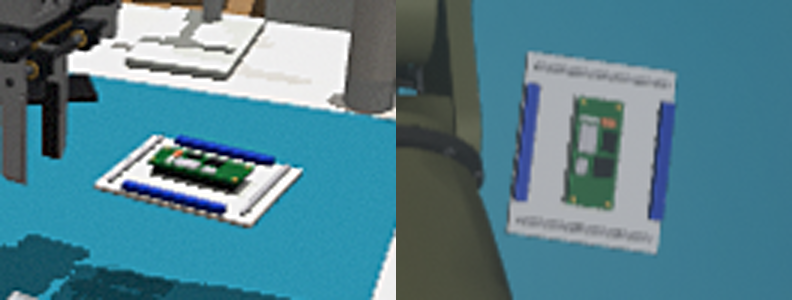

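The board lies flat (tilt 0.2°) and face up with matching yaw, but it may be 2–3 mm off centre towards +y. I'll check that with sub-pixel edge profiles in each camera.

```bash
cat > e.py <<'E'
from h import *
yaw=np.radians(-8.8); ex=np.array([np.cos(yaw),np.sin(yaw)]); ey=np.array([-ex[1],ex[0]]); o=np.array([513,-243])
def strip(c,col,z,along,rng,perp):
    t=np.arange(-rng,rng,.5); out=0
    for s in perp:
        P=o+(np.outer(t,ey)+s*ex if along=='y' else np.outer(t,ex)+s*ey)
        uv=np.array([proj(c,[*q,z]) for q in P]).astype(np.float32)
        out=out+cv2.remap(col,uv[:,0][None],uv[:,1][None],cv2.INTER_LINEAR)[0].astype(float)
    return t,out/len(perp)
def edges(t,f,lo,hi,k=3):
    d=np.gradient(cv2.GaussianBlur(f[None],(0,0),k)[0]); m=(t>lo)&(t<hi); i=np.argmax(np.abs(d)*m)
    return round(float(t[i]+np.clip(0.25*(abs(d[i+1])-abs(d[i-1]))/(2*abs(d[i])-abs(d[i+1])-abs(d[i-1])+1e-9),-.5,.5)),1), round(float(d[i]),1)
if __name__=='__main__':
  for n in('top','side'):
    c=cam(n); col=c['color']
    c0=cv2.imread('pics/%s0.png'%n)
    print(n)
    t,f=strip(c,col,14,'y',85,np.arange(-20,21,4)); r=f[:,2]
    print(' jaw L inner/outer z14',edges(t,r,50,62),edges(t,r,62,75),' R inner/outer',edges(t,r,-62,-50),edges(t,r,-75,-62))
    t,f=strip(c,col,23,'y',40,np.arange(-44,45,4)); print(' board y edges z23 (red)',edges(t,f[:,2],10,32),edges(t,f[:,2],-32,-10))
    t,f=strip(c,c0,18,'y',40,np.arange(-30,31,4)); print(' rest y edges z18',edges(t,f[:,2],10,30),edges(t,f[:,2],-30,-10))
    t,f=strip(c,col,23,'x',75,np.arange(-12,13,4)); print(' board x edges',edges(t,f[:,2],40,60),edges(t,f[:,2],-60,-40))
    t,f=strip(c,c0,18,'x',75,np.arange(-10,11,4)); print(' rest x edges',edges(t,f[:,2],35,55),edges(t,f[:,2],-55,-35))
    t,f=strip(c,col,6,'x',100,np.arange(-40,-24,4)); print(' plate x edges',edges(t,f[:,2],80,95),edges(t,f[:,2],-95,-80))
E
python3 e.py
```

```text
top
 jaw L inner/outer z14 (55.4, -9.7) (68.1, 2.1)  R inner/outer (-55.6, 11.7) (-71.1, -1.0)
 board y edges z23 (red) (26.0, 9.1) (-20.5, -9.8)
 rest y edges z18 (19.2, 10.9) (-18.5, -9.5)
 board x edges (49.7, 9.2) (-49.8, -9.3)
 rest x edges (46.7, 8.7) (-42.9, -9.5)
 plate x edges (87.3, -9.5) (-82.9, 8.9)
side
 jaw L inner/outer z14 (62.0, -9.7) (62.5, -9.9)  R inner/outer (-52.0, -1.5) (-66.1, -0.7)
 board y edges z23 (red) (24.3, -4.8) (-21.4, 9.3)
 rest y edges z18 (21.2, -1.4) (-29.6, 14.3)
 board x edges (45.3, 12.9) (-56.1, -16.5)
 rest x edges (41.6, 14.6) (-51.1, -12.7)
 plate x edges (82.6, -13.7) (-87.6, 17.1)
```

The top camera's true edges put the board about 2 mm short in x and 2 mm too far in +y. The side camera supports the x error (about 0.7–3 mm) but is too oblique to give y. I'll regrip at the board's middle, lift slightly, shift and set it down again.

Call:
drive_tool:
  rows:
    - {"offset": [-6.4,45.1,0],"spin": 0,"jaw": 54}
    - {"offset": [-6.4,45.1,0],"spin": 0,"jaw": 54}
    - {"offset": [-6.4,45.1,0],"spin": 0,"jaw": 54}
    - {"offset": [-6.4,45.1,0],"spin": 0,"jaw": 54}
    - {"offset": [-6.4,45.1,0],"spin": 0,"jaw": 54}
    - {"offset": [-6.4,45.1,0],"spin": 0,"jaw": 54}
    - {"offset": [0,0,30],"spin": 0,"jaw": 54}
    - {"offset": [0,0,20],"spin": 0,"jaw": 54}
    - {"offset": [0,0,5],"spin": 0,"jaw": 54}
    - {"offset": [0,0,0],"spin": 0,"jaw": 54}
    - {"offset": [0,0,0],"spin": 0,"jaw": 54}

```text
clock: 17.5
eef_pos: [513.0, -242.2, 160.0]
eef_rot: [3.141, -0.001, -0.154]
wrist_force: [0.7, -0.2, 0.7]
finger_gap: 54.0
```

```bash
python3 -c "
from cell import manip
s=manip.read_state();print(s['eef_pos'],s['eef_rot'])"
```

```text
[ 513.03596578 -242.22524599  160.01657307] [ 3.14110097e+00 -1.38081383e-03 -1.53669690e-01]
```

Call:
drive_tool:
  force: 10
  rows:
    - {"offset": [0,-0.6,20],"spin": 0,"jaw": 54}
    - {"offset": [0,0,15],"spin": 0,"jaw": 54}
    - {"offset": [0,0,10],"spin": 0,"jaw": 54}
    - {"offset": [0,0,4],"spin": 0,"jaw": 54}
    - {"offset": [0,0,0],"spin": 0,"jaw": 54}
    - {"offset": [0,0,0],"spin": 0,"jaw": 38}
    - {"offset": [0,0,0],"spin": 0,"jaw": 38}
    - {"offset": [0,0,0],"spin": 0,"jaw": 38}
    - {"offset": [0,0,0],"spin": 0,"jaw": 38}
    - {"offset": [0,0,0],"spin": 0,"jaw": 38}
    - {"offset": [0,0,0],"spin": 0,"jaw": 38}

```text
clock: 18.6
eef_pos: [513.0, -241.6, 110.5]
eef_rot: [3.141, -0.001, -0.154]
wrist_force: [-0.2, -0.2, 6.0]
finger_gap: 41.8
```

Call:
drive_tool:
  rows:
    - {"offset": [0,0,-2],"spin": 0,"jaw": 38}
    - {"offset": [0,0,-2],"spin": 0,"jaw": 38}
    - {"offset": [0,0,0],"spin": 0,"jaw": 38}
    - {"offset": [1,1,0],"spin": 0,"jaw": 38}
    - {"offset": [0.9,1,0],"spin": 0,"jaw": 38}
    - {"offset": [0,0,0],"spin": 0,"jaw": 38}
    - {"offset": [0,0,0],"spin": 0,"jaw": 38}
    - {"offset": [0,0,1.5],"spin": 0,"jaw": 38}
    - {"offset": [0,0,1.3],"spin": 0,"jaw": 38}
    - {"offset": [0,0,0.6],"spin": 0,"jaw": 38}
    - {"offset": [0,0,0.5],"spin": 0,"jaw": 38}
    - {"offset": [0,0,0],"spin": 0,"jaw": 38}
    - {"offset": [0,0,0],"spin": 0,"jaw": 38}

```text
clock: 19.9
eef_pos: [514.3, -243.7, 110.5]
eef_rot: [-3.142, 0.0, -0.154]
wrist_force: [-3.4, 1.9, 6.9]
finger_gap: 41.7
```

Call:
drive_tool:
  rows:
    - {"offset": [0,0,0],"spin": 0,"jaw": 41}
    - {"offset": [0,0,0],"spin": 0,"jaw": 54}
    - {"offset": [0,0,0],"spin": 0,"jaw": 54}
    - {"offset": [0,0,0],"spin": 0,"jaw": 54}
    - {"offset": [0,0,0],"spin": 0,"jaw": 54}
    - {"offset": [0,0,-5],"spin": 0,"jaw": 54}
    - {"offset": [0,0,-15],"spin": 0,"jaw": 54}
    - {"offset": [0,0,-40],"spin": 0,"jaw": 54}
    - {"offset": [0,0,-45],"spin": 0,"jaw": 54}
    - {"offset": [6,-45,0],"spin": 0,"jaw": 54}
    - {"offset": [6,-45,0],"spin": 0,"jaw": 54}
    - {"offset": [6,-45,0],"spin": 0,"jaw": 54}
    - {"offset": [6,-45,0],"spin": 0,"jaw": 54}
    - {"offset": [6,-45,0],"spin": 0,"jaw": 54}
    - {"offset": [6,-45,0],"spin": 0,"jaw": 54}
    - {"offset": [0,0,0],"spin": 0,"jaw": 54}
    - {"offset": [0,0,0],"spin": 0,"jaw": 54}

```text
clock: 21.6
eef_pos: [591.3, 18.2, 215.9]
eef_rot: [3.142, -0.001, -0.152]
wrist_force: [-0.2, -1.2, -0.9]
finger_gap: 53.6
```

```bash
python3 e.py; python3 b.py s11; python3 - <<'E'
from h import *
c=cam('side'); u,v=proj(c,[545,187,30]).astype(int)
a=cv2.resize(c['color'][v-50:v+50,u-66:u+66],None,fx=3,fy=3,interpolation=2)
cv2.imwrite('pics/s12.png',np.vstack([cv2.imread('pics/s11.png')[:,:792],np.hstack([a,a*0])])[:600])
E
```

```text
top
 jaw L inner/outer z14 (55.4, -9.8) (68.1, 2.1)  R inner/outer (-55.6, 11.7) (-71.2, -1.0)
 board y edges z23 (red) (24.9, 8.4) (-22.4, -9.9)
 rest y edges z18 (19.2, 10.9) (-18.5, -9.5)
 board x edges (51.2, 8.8) (-48.4, -9.4)
 rest x edges (46.7, 8.7) (-42.9, -9.5)
 plate x edges (87.3, -9.5) (-82.9, 8.9)
side
 jaw L inner/outer z14 (62.0, -9.7) (62.4, -9.9)  R inner/outer (-52.0, -1.5) (-65.7, -0.6)
 board y edges z23 (red) (22.5, -5.0) (-21.9, 6.3)
 rest y edges z18 (21.2, -1.4) (-29.6, 14.3)
 board x edges (45.9, 14.0) (-55.0, -16.5)
 rest x edges (41.6, 14.6) (-51.1, -12.7)
 plate x edges (82.5, -13.7) (-87.6, 17.2)
[591.13260727  16.63593603 215.66286045] -0.15464091210097597 53.92978275659248 [-0.76206318 -0.39486498  0.40910666]
side 148 tilt -0.6743616465465124 z0 19.23296994811133 lx [-50.63717627  46.43249128] ly [-22.09094465  20.80130426]
rect [ 510.3 -232.5   97.5   52.2   -8.3  148. ]
blue [ 509.4 -230.4  144.8  108.5   81.1  212. ]
top 283 tilt 0.10234447824531952 z0 23.009061360994114 lx [-46.27244106  49.35870644] ly [-22.33240665  17.72121228]
rect [ 514.1 -243.4   96.9   40.1   -9.4  283. ]
blue [ 514.8 -244.3  137.1  106.9   81.4  314. ]
```

View pics/s12.png

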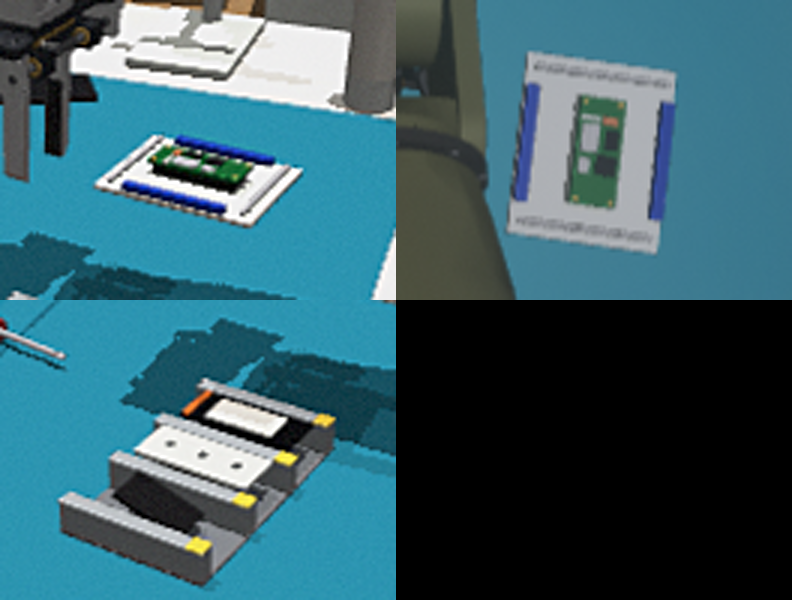

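The board is flat and centred on the rest, to about 0.5 mm in x and 0.1 mm in y. The battery and silver plate are still level in their bays, and the board's own rocker is empty. I'm handing in.

```bash
python3 -c "
from cell import manip
print(manip.sign_off())"
```

```text
the job is handed in; nothing more can be done
None
```

The job is handed in: the green board lies flat, face up and lengthwise on the clamp rest, and the battery and silver plate are still level in the tray.

- **Tipping:** I pressed the board's -x end to the stop. Both cameras then showed it staying up at about 18°.
- **Placing:** I gripped the raised end and carried the board to the clamp. I lowered it until it had pivoted flat on the rest, with 7.8 N at the wrist, and only then let go.
- **Correction:** The first placing was about 2 mm off in both x and y. I regripped the board at its middle, lifted it slightly, shifted it and set it down again before letting go.
- **Last checks, top camera:** The board is within about 0.5 mm in x and 0.1 mm in y of the rest's centre, tilted 0.1°. Its yaw read about 0.6° off the plate's, which is near the measuring noise.
- **Last checks, side camera:** The view shows the gripper well clear. It agreed on x to about 0.2 mm against the rest, but about 2 mm against the plate. It read a noisy tilt of -0.7° and was too oblique to confirm y, so y rests on the top camera alone.
- **Time:** The clock stood at about 22 s of the 48 s allowed.

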